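# Dip the parts brush in the yellow tub

### The job

Take the red-handled parts brush out of its stand, keep it upright and dip it in the open yellow tub until its bristles are inside the tub, then hang it back upright in its stand with the black guard disc resting on the top plate, and let go. Do not dip it in the white tub, and do not knock over or push either tub about.

Things in the scene. Friction and masses are not known exactly. Their poses are not given: they have to be found in the camera images.
- brush: Upright parts brush, round about its axis, 166 mm tall, about 0.12 kg. Origin at the bristle tip (the lowest point), z up along the handle. From the tip upward: black bristles 18 mm across from 0 to 30 mm, brass ferrule 17 mm across to 45 mm, steel stem 10 mm across to 80 mm, black guard disc 68 mm across from 80 to 86 mm, red cylindrical handle 24 mm across from 86 to 166 mm (grip it from above, at any yaw, about 136 mm up). It starts hanging in the stand by its guard disc.
- stand: Fixed brush stand: 100 x 100 mm dark base plate 12 mm thick, two thin posts, and a grey 100 x 100 mm top plate, 10 mm thick, whose upper face is 110 mm above the table. Origin on the table under the centre of the top plate, z up. A vertical hole 44 mm across goes through the centre of the top plate; the brush hangs in it with the guard disc on the plate's upper face, so that the bristle tip is 30 mm above the table. The stand is turned about the vertical by up to 30 degrees.
- tub_yellow: Loose yellow open tub, the one to dip into: empty, round, 84 mm across and 70 mm high, tapering to 72 mm at the foot; wall 3 mm, bottom 5 mm thick, mouth 78 mm across inside; 0.25 kg. Origin at the centre of its underside on the table, z up.
- tub_white: Loose white open tub, same shape and size as the yellow one, same origin and axes; a bystander to leave alone. A closed green can (90 mm high) and a thick green book (38 mm high) also stand near; nothing near the work but the brush and its stand is higher than 90 mm.
Things that resemble listed ones, but are neither listed nor needed, are in the scene too. There is more than one size of the tub_yellow; the job needs the middle-sized.

How it is judged:
By the outcome, as a careful person would: the job done as asked, in the order asked, and still so for the second after the job is handed in, with the robot touching nothing.
It also fails if it takes over 58 s, if anything falls off the work surface, if the arm or the gripper's body presses on something with over 40 N, if the wrist force passes 120 N, or if a joint passes its speed limit or range.

### The arm

A 7-joint arm with a two-finger parallel gripper is mounted at the origin on the work surface. World frame = base frame: x ahead of the robot, y to its left, z up, the work surface at z = 0. Lengths are in m, angles in rad, forces in N, time in s.
With the tool pointing down it reaches from about 0.4 to 0.925 m from the base axis. Payload 4.1 kg.
Tool frame: the origin (TCP) lies at the very end of the fingers, on their centre line; the grasp point (between the pads) lies 19 mm behind it (ctrl.grip_depth is the distance from the TCP to the grasp point, in m); y points along the fingers, z is the direction in which the jaws open and shut, and the axes are right-handed (so a half turn about y gives the same grasp; the last joint's range is limited). The gripper opens to 85 mm and grips with 20 to 120 N. Pads are 22 mm wide; open, the fingers measure 114 mm over their backs; the gripper's body (76 mm by 85 mm) begins 54 mm behind the grasp point. The pads swing forward as they close: fully open they stand 13 mm farther back than shut.
Start: joints at [1.001, 0.398, 0.045, 1.537, -0.019, 1.207, -0.051], TCP at [0.295, -0.579, 0.231] pointing down, gripper open.
Joint ranges: [-2.82, 2.82], [-0.49, 2.23], [-1.37, 1.46], [0, 2.46], [-1.36, 4.5], [0.23, 2], [-2.94, 2.94]. Speed limits (rad/s): [2.57, 2.57, 3.14, 3.14, 3.14, 3.14, 3.14].

### API

Orientations are given as a unit quaternion [x, y, z, w].
In Python, from workcell import telemetry, imaging, hand_in, spotter, ctrl gives the robot as it stands. The module is installed in compiled form; this text tells all that it offers.
- The arm moves only by the tool send_rows, never from a script. Its argument "commands" is a list that holds one entry, the list of rows, each a list of 7 numbers: the turn, a rotation vector about the tool's x, y, z in degrees, then the shift along the tool's x, y, z in m, then the finger opening in m, from 0 to 0.0854. In form: [[[ax, ay, az, dx, dy, dz, fingers], ...]]. A call has exactly 5 rows; each row shifts and turns the pose as measured when the row begins, along the tool's axes as they then stand; what a row does not reach is not made up. A row lasts 1/10 s, in which the tool goes at most 50 mm and 8.59 degrees, less where a joint would pass 70% of its speed; a pose out of reach is approached as far as the arm can. A call with a gripper value outside its range is refused whole. The fingers move at their own pace and stop on an object; the grip force is fixed at half the most. Time passes only in rows, so rows that do not move let the fingers close, or fill a call up. It gives the time, the measured TCP pose, the force and the opening at its end, in the units of the state.
- telemetry.read_state(): the state, without advancing time (a new reading comes with each control period).
- imaging.capture(name): name is "scene" or "top" or "wrist"; returns the picture (420x560x3 uint8, blue, green, red); there is no depth.
- imaging.camera_params(name): a dict with "K" (3x3 intrinsics, pixels), "eye" and "rotation" of the camera in the world; the wrist camera has in their place "T_tool_cam" (4x4, takes a point from camera to tool coordinates, whose origin is the TCP and whose axes are the tool frame's). Camera axes: x right, y down, z forward; pixel columns grow to the right and rows downward; lengths in m; the calibration is good to about 2 mm. A picture is of the moment at which its call begins: read the wrist's pose just before it. camera_params takes no time and is no camera call.
- hand_in(): hands the job in, once; it reports no verdict.
Trained networks look in the newest picture that a camera, given by its name, has taken for a name from the list of things; names that differ only in an ending like _2 or _b are one class to them, and where a whole thing is asked for, a point or a joint stands for the part that bears it (a point fixed in the world has none). Each returns a list of dicts, best first, with "score" (0 to 1); they miss things now and then, are a little off and sometimes report something else, mostly with a low value. They report only what shows in the picture. A call takes as long as a camera call. They do not tell look-alikes from the thing itself.
- spotter.masks_of(camera, query): "region" (420x560 bool, what is visible of it).
- spotter.pinpoint(camera, query): "location" ([x, y, z] in m, in world coordinates, good to about 4 mm: a listed point, or the origin of a listed thing).
The state is a dict: "time_s": time; "joints": joint angles; "joint_velocities": joint speeds; "effort": joint torques, N m; "ee_pos": TCP position; "ee_rot": TCP orientation; "ft_force": force on the tool from outside, world axes, zero at the start; "moment": the same for the moment, N m; "grip_width": opening from 0.0 (shut) to 1.0 (fully open).
Only numpy, scipy, OpenCV 4.12 (cv2) and the standard library are available. Lean on these libraries where they do the work, as an engineer would, in place of code of your own. Each camera call takes 0.05 s, during which the arm holds its last target.

## Working session

There is one attempt and no reset: what is moved stays moved. The work goes in short steps, Python scripts to look and compute and a tool call to move; the robot and the scene stay as the last step left them, time stands still between calls to the robot, and variables do not carry over. Pictures are saved under pics/ and viewed, and the job is handed in when it is done.

Besides the shell and the picture viewer there is one more tool, called in YAML: its name, and indented under it one key for each argument. send_rows: Moves the arm, as the interface text tells. Its arguments: {"type":"object","properties":{"commands":{"type":"array","items":{"type":"array","items":{"type":"array","items":{"type":"number"}}}}},"required":["commands"]}

```bash
mkdir -p pics; python3 - <<'E'
from workcell import telemetry, imaging, spotter, ctrl
import cv2,numpy as np
print(telemetry.read_state()); print(ctrl.grip_depth)
for n in ("scene","top","wrist"):
    cv2.imwrite(f"pics/{n}0.png",imaging.capture(n))
    p=imaging.camera_params(n); print(n,{k:np.round(v,4).tolist() for k,v in p.items()})
for c in("top","scene"):
  for q in("brush","stand","tub_yellow","tub_white"):
    print(c,q,[(np.round(d["location"],3).tolist(),round(d["score"],2)) for d in spotter.pinpoint(c,q)])
E
```

```text
{'time_s': 0.0, 'joints': array([ 1.00098075,  0.39920452,  0.04504717,  1.53787453, -0.01869229,
        1.20690389, -0.05070968]), 'joint_velocities': array([-0.00058081, -0.00014867,  0.00051214, -0.00124488, -0.00179587,
        0.00188217, -0.00019952]), 'effort': array([-4.40127508e-05, -4.75122893e+01,  1.36429578e+00, -2.54216570e+01,
        1.14722663e-02,  9.52640141e-03,  2.33209215e-05]), 'ee_pos': array([ 0.29457103, -0.57870932,  0.23025808]), 'ee_rot': array([-0.16517025,  0.68825896, -0.68693361,  0.16474406]), 'ft_force': array([-0.21737116,  0.19921617, -0.40250457]), 'moment': array([0.02444239, 0.00538219, 0.02327439]), 'grip_width': 0.9980049671021924}
0.0187
scene {'K': [[416.7576, 0.0, 276.7556], [0.0, 416.7576, 211.2686], [0.0, 0.0, 1.0]], 'eye': [0.8249, 0.4305, 0.6896], 'rotation': [0.2376, 0.9161, -0.313, -0.0792]}
top {'K': [[386.2588, 0.0, 282.4112], [0.0, 386.2588, 205.6232], [0.0, 0.0, 1.0]], 'eye': [0.3758, -0.0271, 0.8719], 'rotation': [0.7063, -0.6989, 0.0791, -0.0798]}
wrist {'K': [[305.1816, 0.0, 278.4161], [0.0, 305.1816, 205.2533], [0.0, 0.0, 1.0]], 'T_tool_cam': [[-0.0012, 0.9468, 0.3218, -0.0827], [0.0005, -0.3218, 0.9468, -0.1432], [1.0, 0.0013, -0.0, -0.0016], [0.0, 0.0, 0.0, 1.0]]}
top brush [([0.55, -0.3, 0.027], 0.72)]
top stand [([0.549, -0.307, -0.002], 0.8)]
top tub_yellow [([0.391, -0.121, -0.001], 0.86), ([0.754, -0.015, 0.001], 0.83), ([0.638, -0.019, 0.002], 0.74)]
top tub_white [([0.467, 0.201, -0.0], 0.97)]
scene brush [([0.548, -0.3, 0.032], 0.93)]
scene stand [([0.549, -0.301, 0.001], 0.57), ([0.634, -0.016, 0.001], 0.3)]
scene tub_yellow [([0.754, -0.016, -0.002], 0.72), ([0.392, -0.114, -0.003], 0.69), ([0.633, -0.016, -0.001], 0.65)]
scene tub_white [([0.47, 0.203, 0.0], 0.58)]
```

View pics/top0.png

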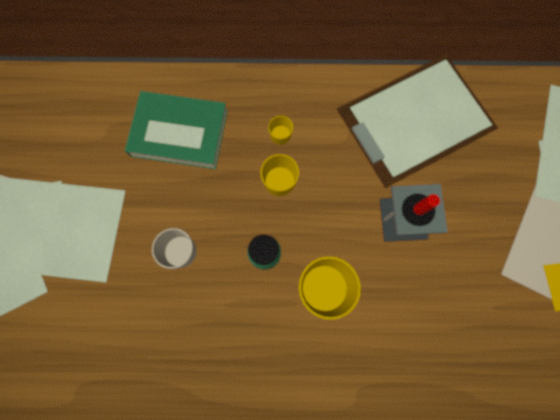

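View pics/scene0.png

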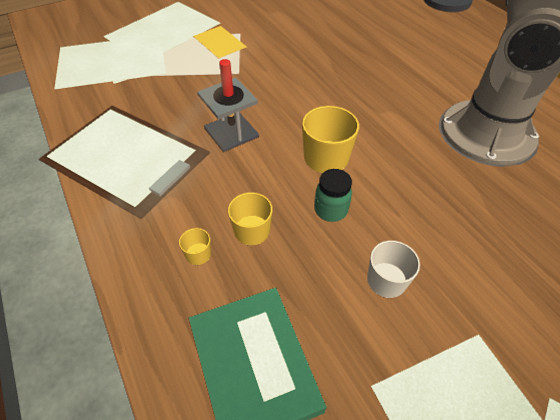

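View pics/wrist0.png

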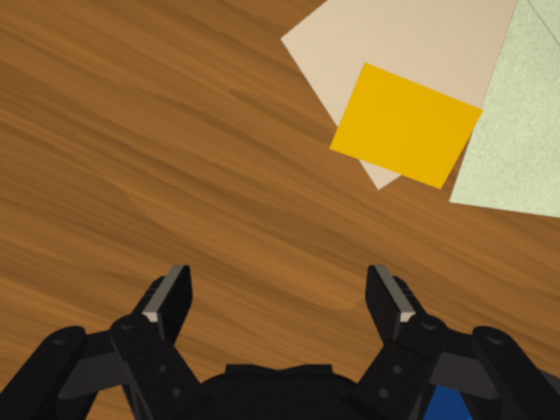

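The things that could be taken for the tub, in the top view, are the small yellow tub (280,129), the middle one (280,175), the large one (330,288) and the white one (173,249). The middle one is about 40 px across, and an 84 mm rim at that height should be 40 px, so I choose it. The only brush is at (425,207). Next I'll check the sizes and positions.

```bash
cat > h.py <<'E'
import numpy as np,cv2
from scipy.spatial.transform import Rotation as R
from workcell import telemetry, imaging, spotter, ctrl
def cam(n):
    p=imaging.camera_params(n); 
    if 'T_tool_cam' in p:
        s=telemetry.read_state();T=np.eye(4);T[:3,:3]=R.from_quat(s['ee_rot']).as_matrix();T[:3,3]=s['ee_pos'];T=T@p['T_tool_cam']
        return p['K'],T[:3,:3],T[:3,3]
    return p['K'],R.from_quat(p['rotation']).as_matrix(),np.array(p['eye'])
def unproj(c,uv,z):
    K,Rm,e=c; uv=np.atleast_2d(np.asarray(uv,float)); d=np.c_[uv,np.ones(len(uv))]@np.linalg.inv(K).T@Rm.T
    return e+d*((z-e[2])/d[:,2])[:,None]
def proj(c,P):
    K,Rm,e=c; q=(np.atleast_2d(P)-e)@Rm@K.T; return q[:,:2]/q[:,2:]
def circ(c,pts,z):
    w=unproj(c,pts,z)[:,:2]; return cv2.minEnclosingCircle(w.astype(np.float32))
E
python3 - <<'E'
from h import *
for n in("top","scene"):
    im=cv2.imread(f"pics/{n}0.png");c=cam(n);hsv=cv2.cvtColor(im,cv2.COLOR_BGR2HSV)
    red=((hsv[...,0]<6)|(hsv[...,0]>174))&(hsv[...,1]>200)&(hsv[...,2]>110)
    k,l,st,ce=cv2.connectedComponentsWithStats(red.astype(np.uint8))
    for i in range(1,k):
        if st[i,4]>40:print(n,'red',st[i],ce[i])
    imaging.capture(n)
    for d in spotter.masks_of(n,"tub_yellow"):
        m=d['region']; ys,xs=np.nonzero(m)
        # hull in world at z=.07 : rim circle
        print(n,'tub',round(d['score'],2),xs.mean(),ys.mean(),m.sum(),circ(c,np.c_[xs,ys],.07))
    out=im.copy()
    P=np.array([.636,-.017,0]);t=np.linspace(0,2*np.pi,60)
    for r,z in((.042,.07),(.036,0)):
        cv2.polylines(out,[proj(c,np.c_[P[0]+r*np.cos(t),P[1]+r*np.sin(t),0*t+z]).round().astype(int)],True,(255,0,0))
    P=np.array([.549,-.300,0])
    for r,z in((.034,.116),(.012,.196),(.012,.116)):
        cv2.polylines(out,[proj(c,np.c_[P[0]+r*np.cos(t),P[1]+r*np.sin(t),0*t+z]).round().astype(int)],True,(255,255,0))
    x0,y0,w,h=(250,140,210,110) if n=="top" else (180,50,200,200)
    cr=cv2.resize(out[y0:y0+h,x0:x0+w],None,fx=3.7 if n=="top" else 3,fy=3.7 if n=="top" else 3,interpolation=cv2.INTER_CUBIC);cv2.imwrite(f"pics/c_{n}.png",cr)
E
```

```text
top red [414 195  25  19 271] [426.26937269 203.97416974]
top tub 0.77 280.17773788150805 129.24775583482943 557 ((0.7329344749450684, -0.01692744344472885), 0.03432513028383255)
top tub 0.74 279.8325358851675 174.2846889952153 1254 ((0.6283338069915771, -0.01818619854748249), 0.0481739342212677)
top tub 0.56 329.2294314381271 287.59832775919733 2990 ((0.3907380998134613, -0.12242580205202103), 0.06242247670888901)
top tub 0.15 409.69675090252707 214.35649819494586 2216 ((0.5495672821998596, -0.30251234769821167), 0.08757145702838898)
scene tub 0.79 328.0581889506375 137.56260215756782 3059 ((0.4026957154273987, -0.11666005849838257), 0.10725952684879303)
scene tub 0.67 250.25643776824035 217.76824034334763 1864 ((0.644092321395874, -0.00012140348553657532), 0.06113302707672119)
scene tub 0.62 195.35129068462402 245.84399551066218 891 ((0.7588472962379456, 0.00854355189949274), 0.038267090916633606)
```

View pics/c_top.png

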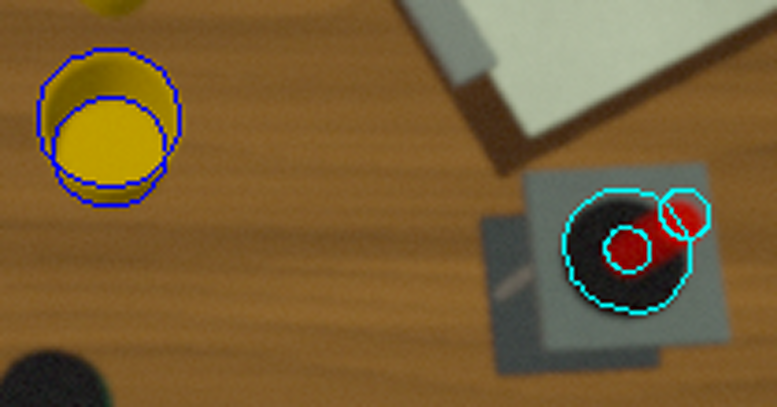

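View pics/c_scene.png

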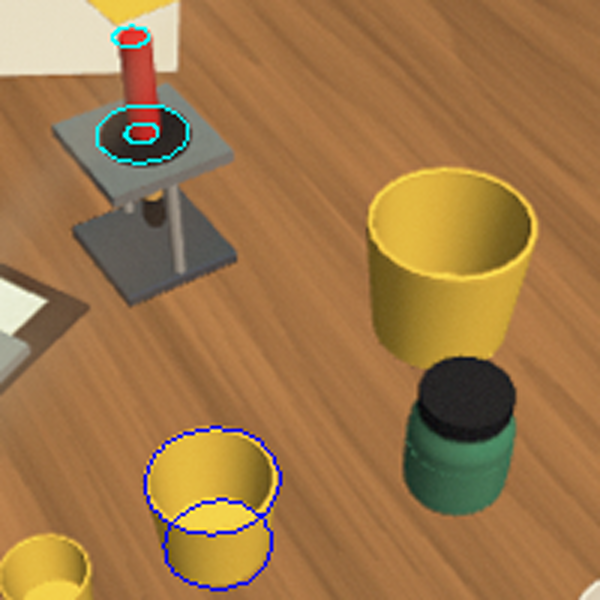

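```bash
cat >> h.py <<'E'
def go(target,yawfix=True):
    s=telemetry.read_state();M=R.from_quat(s['ee_rot']).as_matrix();d=np.asarray(target)-s['ee_pos']
    # tilt correction: rotate tool y to world -z
    ax=np.cross(M[:,1],[0,0,-1]);
    print('t',round(s['time_s'],2),'pos',s['ee_pos'].round(4),'tool d',(M.T@d).round(4),'tilt rotvec deg(tool)',np.degrees(M.T@ax).round(2),'F',s['ft_force'].round(1),'w',round(s['grip_width'],3))
    return M
E
python3 - <<'E'
from h import *
c=cam("top")
q=np.array([[525,170],[705,163],[730,340],[545,350]])/3.7+[250,140]
w=unproj(c,q,.11);print(w.round(3),w.mean(0),np.linalg.norm(np.diff(w,axis=0),axis=1))
q=np.array([[629,256]])/3.7+[250,140];print(unproj(c,q,.116))
print(go([.547,-.30,.28]).round(3))
E
```

```text
[[ 0.594 -0.249  0.11 ]
 [ 0.599 -0.349  0.11 ]
 [ 0.5   -0.355  0.11 ]
 [ 0.494 -0.255  0.11 ]] [ 0.54673874 -0.30182024  0.11      ] [0.10006976 0.09916121 0.10014927]
[[ 0.54456175 -0.30114094  0.116     ]]
t 0.75 pos [ 0.2949 -0.5793  0.2314] tool d [-0.3514 -0.0486 -0.1345] tilt rotvec deg(tool) [-0.01  0.    0.  ] F [ 0.3 -0.2  0.5] w 1.002
[[-0.891  0.     0.454]
 [-0.454 -0.    -0.891]
 [ 0.    -1.     0.   ]]
```

send_rows:
  commands:
    - [[0, 0, 0, 0, -0.048, 0, 0.0854], [0, 0, 0, -0.044, 0, -0.017, 0.0854], [0, 0, 0, -0.044, 0, -0.017, 0.0854], [0, 0, 0, -0.044, 0, -0.017, 0.0854], [0, 0, 0, -0.044, 0, -0.017, 0.0854]]

```text
time_s: 1.25
ee_pos: [0.4168, -0.4437, 0.2805]
ee_rot: [0.16, -0.688, 0.69, -0.157]
ft_force: [-0.3, 0.1, 0.4]
grip_width: 1.0
```

```bash
python3 -c "
from h import *
go([.547,-.301,.28])"
```

```text
t 1.25 pos [ 0.4168 -0.4437  0.2805] tool d [-0.1794 -0.0006 -0.0716] tilt rotvec deg(tool) [-0.15  0.    0.28] F [-0.3  0.1  0.4] w 1.0
```

Next I stop a little short of the brush to take a wrist picture.

send_rows:
  commands:
    - [[0, 0, 0, -0.04, 0, -0.018, 0.0854], [0, 0, 0, -0.04, 0, -0.018, 0.0854], [0, 0, 0, -0.03, 0, -0.018, 0.0854], [0, 0, 0, -0.02, 0, -0.015, 0.0854], [0, 0, 0, 0, 0, 0, 0.0854]]

```text
time_s: 1.75
ee_pos: [0.5133, -0.3106, 0.2808]
ee_rot: [0.162, -0.687, 0.689, -0.164]
ft_force: [-0.6, 0.2, 0.6]
grip_width: 0.999
```

```bash
python3 -c "
from h import *
go([.547,-.301,.147]);c=cam('wrist')
im=imaging.capture('wrist')
t=np.linspace(0,2*np.pi,60)
for P in [(.547,-.301)]:
  for r,z in((.034,.116),(.012,.196)):
    cv2.polylines(im,[proj(c,np.c_[P[0]+r*np.cos(t),P[1]+r*np.sin(t),0*t+z]).round().astype(int)],True,(255,255,0))
cv2.imwrite('pics/w1.png',im)
for q in('brush','stand'): print([(d['location'],d['score']) for d in spotter.pinpoint('wrist',q)])
"
```

```text
t 1.75 pos [ 0.5133 -0.3106  0.2808] tool d [-0.0342  0.1339  0.0063] tilt rotvec deg(tool) [-0.14 -0.   -0.08] F [-0.6  0.2  0.6] w 0.999
[([0.5482, -0.2982, 0.0333], 0.84)]
[]
```

View pics/w1.png

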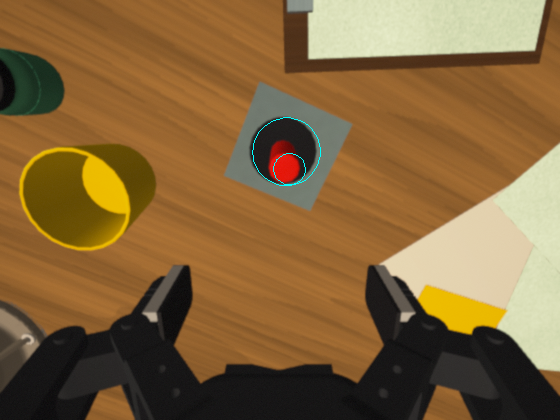

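The overlay fits the handle at (287,168) and the disc at (286,151), so the brush is at about (0.547, -0.300). I'll descend on it now.

send_rows:
  commands:
    - [[0, 0, 0, -0.034, 0, 0.006, 0.0854], [0, 0, 0, 0, 0, 0, 0.0854], [0, 0, 0, 0, 0.03, 0, 0.0854], [0, 0, 0, 0, 0.02, 0, 0.0854], [0, 0, 0, 0, 0, 0, 0.0854]]

```text
time_s: 2.4
ee_pos: [0.538, -0.3198, 0.2303]
ee_rot: [0.155, -0.686, 0.694, -0.153]
ft_force: [-0.6, 1.1, -0.7]
grip_width: 1.001
```

```bash
python3 -c "
from h import *
go([.547,-.3005,.147])"
```

```text
t 2.4 pos [ 0.538  -0.3198  0.2303] tool d [-0.0168  0.083  -0.0145] tilt rotvec deg(tool) [-0.6  -0.    0.34] F [-0.6  1.1 -0.7] w 1.001
```

send_rows:
  commands:
    - [[-0.6, 0, 0.3, -0.017, 0, -0.0145, 0.0854], [0, 0, 0, 0, 0, 0, 0.0854], [0, 0, 0, 0, 0, 0, 0.0854], [0, 0, 0, 0, 0, 0, 0.0854], [0, 0, 0, 0, 0, 0, 0.0854]]

```text
time_s: 2.9
ee_pos: [0.5476, -0.3019, 0.2339]
ee_rot: [0.151, -0.689, 0.692, -0.153]
ft_force: [0.3, -0.7, 0.1]
grip_width: 1.0
```

```bash
python3 -c "
from h import *
go([.547,-.3005,.147])
print(telemetry.read_state()['joint_velocities'].round(3))
c=cam('wrist')
im=imaging.capture('wrist')
t=np.linspace(0,2*np.pi,60)
for P in [(.547,-.3005)]:
  for r,z in((.034,.116),(.012,.196)):
    cv2.polylines(im,[proj(c,np.c_[P[0]+r*np.cos(t),P[1]+r*np.sin(t),0*t+z]).round().astype(int)],True,(255,255,0))
cv2.imwrite('pics/w2.png',im)
"
```

```text
t 2.9 pos [ 0.5476 -0.3019  0.2339] tool d [ 0.0002  0.0869 -0.0019] tilt rotvec deg(tool) [-0.24 -0.   -0.1 ] F [ 0.3 -0.7  0.1] w 1.0
[-0.001 -0.006 -0.002 -0.009 -0.003  0.001  0.   ]
```

View pics/w2.png

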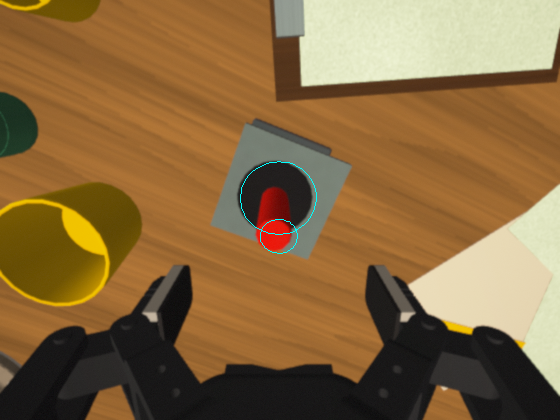

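Now settled. The handle top is at (274,236), about 2 mm to the -z side of the overlay, so I take the brush to be at (0.546, -0.299).

send_rows:
  commands:
    - [[-0.2, 0, 0, 0, 0.01, -0.0035, 0.0854], [0, 0, 0, 0, 0.03, 0, 0.0854], [0, 0, 0, 0, 0.03, 0, 0.0854], [0, 0, 0, 0, 0.01, 0, 0.0854], [0, 0, 0, 0, 0, 0, 0.0854]]

```text
time_s: 3.45
ee_pos: [0.5465, -0.2987, 0.1516]
ee_rot: [0.151, -0.69, 0.691, -0.153]
ft_force: [-1.1, -0.7, 0.2]
grip_width: 1.0
```

```bash
python3 -c "
from h import *
go([.546,-.299,.147])"
```

```text
t 3.45 pos [ 0.5465 -0.2987  0.1516] tool d [0.0006 0.0046 0.    ] tilt rotvec deg(tool) [-0.13 -0.   -0.2 ] F [-1.1 -0.7  0.2] w 1.0
```

send_rows:
  commands:
    - [[-0.1, 0, -0.2, 0, 0.005, 0, 0.0854], [0, 0, 0, 0, 0, 0, 0.0], [0, 0, 0, 0, 0, 0, 0.0], [0, 0, 0, 0, 0, 0, 0.0], [0, 0, 0, 0, 0, 0, 0.0]]

```text
time_s: 3.95
ee_pos: [0.5489, -0.2998, 0.1502]
ee_rot: [0.15, -0.689, 0.692, -0.154]
ft_force: [0.0, 0.0, -0.4]
grip_width: 0.33
```

send_rows:
  commands:
    - [[0, 0, 0, 0, 0, 0, 0.0], [0, 0, 0, 0, 0, 0, 0.0], [0, 0, 0, 0, 0, 0, 0.0], [0, 0, 0, 0, 0, 0, 0.0], [0, 0, 0, 0, 0, 0, 0.0]]

```text
time_s: 4.45
ee_pos: [0.5488, -0.2999, 0.1505]
ee_rot: [0.15, -0.689, 0.692, -0.154]
ft_force: [0.3, -0.7, 0.5]
grip_width: 0.267
```

```bash
python3 -c "
from h import *
go([.546,-.299,.275]);cv2.imwrite('pics/w3.png',imaging.capture('wrist'))"
```

```text
t 4.45 pos [ 0.5488 -0.2999  0.1505] tool d [ 0.0017 -0.1245 -0.0013] tilt rotvec deg(tool) [-0.33 -0.   -0.23] F [ 0.3 -0.7  0.5] w 0.267
```

View pics/w3.png

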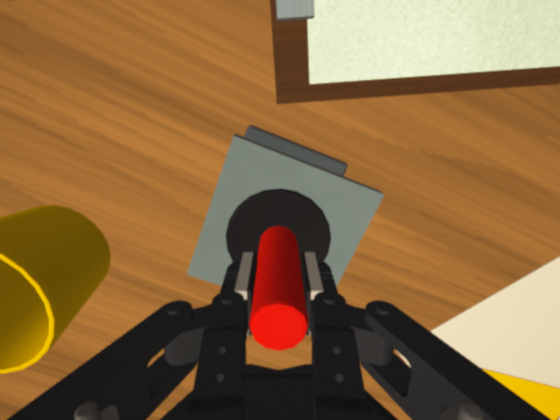

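The fingers have closed on the handle; the pads are at (250–315, 280) and the opening is about 23 mm. Lifting.

send_rows:
  commands:
    - [[0, 0, 0, 0, -0.015, 0, 0.0], [0, 0, 0, 0, -0.03, 0, 0.0], [0, 0, 0, 0, -0.035, 0, 0.0], [0, 0, 0, 0, -0.035, 0, 0.0], [0, 0, 0, 0, -0.01, 0, 0.0]]

```text
time_s: 5.0
ee_pos: [0.5468, -0.2988, 0.2808]
ee_rot: [0.151, -0.69, 0.691, -0.153]
ft_force: [0.1, 0.2, -0.8]
grip_width: 0.263
```

```bash
python3 -c "
from h import *
go([.635,-.017,.275]);cv2.imwrite('pics/s4.png',imaging.capture('scene'))"
```

```text
t 5.0 pos [ 0.5468 -0.2988  0.2808] tool d [-0.1984  0.0056 -0.2187] tilt rotvec deg(tool) [-0.12 -0.   -0.07] F [ 0.1  0.2 -0.8] w 0.263
```

View pics/s4.png

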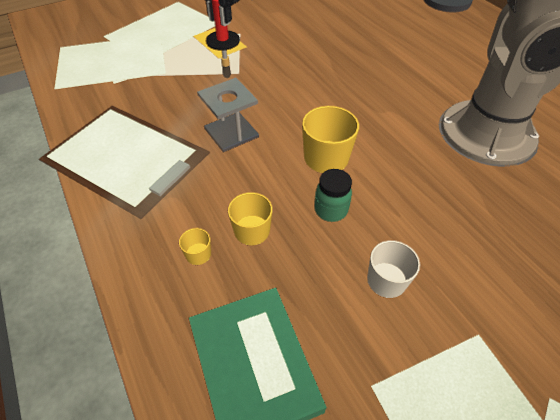

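The brush is out and upright, with its tip at (227,75) and well above the stand. Carrying it to the middle tub.

send_rows:
  commands:
    - [[0, 0, 0, -0.01, 0, -0.011, 0.0], [0, 0, 0, -0.025, 0, -0.0275, 0.0], [0, 0, 0, -0.027, 0, -0.03, 0.0], [0, 0, 0, -0.027, 0, -0.03, 0.0], [0, 0, 0, -0.027, 0, -0.03, 0.0]]

```text
time_s: 5.55
ee_pos: [0.5947, -0.1325, 0.2731]
ee_rot: [-0.151, 0.692, -0.691, 0.144]
ft_force: [0.4, 0.1, -0.8]
grip_width: 0.27
```

```bash
python3 -c "
from h import *
go([.635,-.017,.275])"
```

```text
t 5.55 pos [ 0.5947 -0.1325  0.2731] tool d [-0.0837 -0.0024 -0.0891] tilt rotvec deg(tool) [0.15 0.   0.54] F [ 0.4  0.1 -0.8] w 0.27
```

send_rows:
  commands:
    - [[0, 0, 0.5, -0.027, 0, -0.028, 0.0], [0, 0, 0, -0.023, -0.002, -0.025, 0.0], [0, 0, 0, -0.014, 0, -0.015, 0.0], [0, 0, 0, -0.005, 0, -0.005, 0.0], [0, 0, 0, 0, 0, 0, 0.0]]

```text
time_s: 6.05
ee_pos: [0.624, -0.0164, 0.2647]
ee_rot: [-0.16, 0.695, -0.685, 0.148]
ft_force: [-0.3, 0.1, -1.4]
grip_width: 0.264
```

send_rows:
  commands:
    - [[0, 0, 0, 0, 0, 0, 0.0], [0, 0, 0, 0, 0, 0, 0.0], [0, 0, 0, 0, 0, 0, 0.0], [0, 0, 0, 0, 0, 0, 0.0], [0, 0, 0, 0, 0, 0, 0.0]]

```text
time_s: 6.55
ee_pos: [0.6221, -0.0231, 0.263]
ee_rot: [-0.158, 0.695, -0.686, 0.144]
ft_force: [-0.4, 0.7, -1.7]
grip_width: 0.263
```

```bash
python3 -c "
from h import *
go([.635,-.017,.2])
print(telemetry.read_state()['ee_rot'])
for n in('top','scene','wrist'):
  im=imaging.capture(n)
  cv2.imwrite(f'pics/{n}5.png',im)
p=telemetry.read_state()['ee_pos'].round(4);c=cam('scene');im=cv2.imread('pics/scene5.png')
t=np.linspace(0,2*np.pi,60)
for P,r,z,col in [((.635,-.017),.039,.07,(255,0,0)),(p,.009,p[2]-.1205,(255,255,0)),(p,.034,p[2]-.1205+.08,(255,255,0))]:
    cv2.polylines(im,[proj(c,np.c_[P[0]+r*np.cos(t),P[1]+r*np.sin(t),0*t+z]).round().astype(int)],True,col)
cv2.imwrite('pics/s5o.png',cv2.resize(im[60:260,150:350],None,fx=3,fy=3))
"
```

```text
t 6.55 pos [ 0.6221 -0.0231  0.263 ] tool d [-0.0154  0.0627  0.0008] tilt rotvec deg(tool) [ 0.95 -0.    0.99] F [-0.4  0.7 -1.7] w 0.263
[-0.15803681  0.69520246 -0.68636593  0.14359569]
```

View pics/s5o.png

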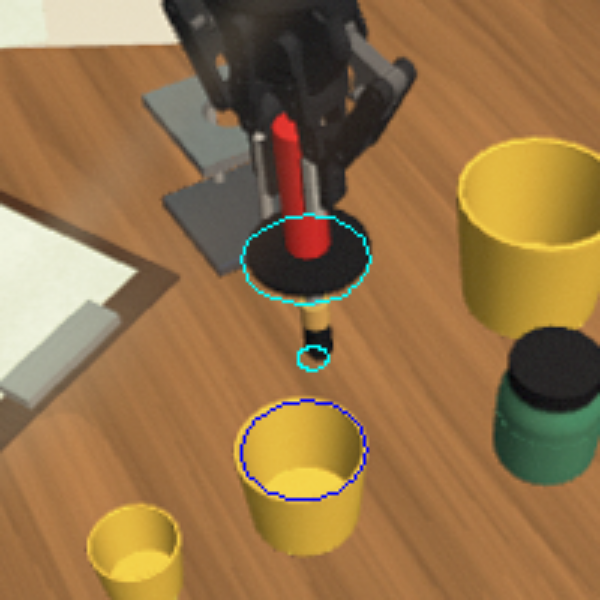

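View pics/wrist5.png

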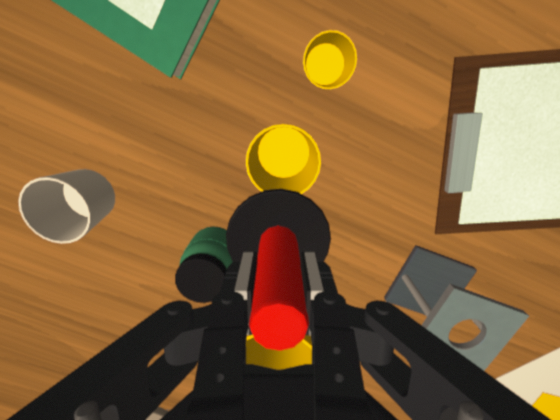

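The tub overlay fits and the tip is above the mouth at (317,345 in the crop). I'll correct the tilt and position, then go down.

send_rows:
  commands:
    - [[0.9, 0, 1.0, -0.015, 0, 0.001, 0.0], [0, 0, 0, 0, 0, 0, 0.0], [0, 0, 0, 0, 0, 0, 0.0], [0, 0, 0, 0, 0, 0, 0.0], [0, 0, 0, 0, 0, 0, 0.0]]

```text
time_s: 7.2
ee_pos: [0.6378, -0.0157, 0.2628]
ee_rot: [-0.151, 0.691, -0.69, 0.152]
ft_force: [-0.0, 0.1, -2.6]
grip_width: 0.262
```

```bash
python3 -c "
from h import *
go([.635,-.017,.14])"
```

```text
t 7.2 pos [ 0.6378 -0.0157  0.2628] tool d [ 0.0034  0.1228 -0.    ] tilt rotvec deg(tool) [ 0.    0.   -0.15] F [-0.   0.1 -2.6] w 0.262
```

send_rows:
  commands:
    - [[0, 0, 0, 0.003, 0.01, 0, 0.0], [0, 0, 0, 0, 0.02, 0, 0.0], [0, 0, 0, 0, 0.02, 0, 0.0], [0, 0, 0, 0, 0.01, 0, 0.0], [0, 0, 0, 0, 0, 0, 0.0]]

```text
time_s: 7.7
ee_pos: [0.6339, -0.0179, 0.1993]
ee_rot: [-0.151, 0.691, -0.691, 0.152]
ft_force: [-0.6, 0.6, -1.9]
grip_width: 0.263
```

```bash
python3 -c "
from h import *
go([.635,-.017,.14])"
```

```text
t 7.7 pos [ 0.6339 -0.0179  0.1993] tool d [-0.0013  0.0593 -0.0004] tilt rotvec deg(tool) [-0.02 -0.   -0.1 ] F [-0.6  0.6 -1.9] w 0.263
```

send_rows:
  commands:
    - [[0, 0, 0, -0.001, 0.012, 0, 0.0], [0, 0, 0, 0, 0.018, 0, 0.0], [0, 0, 0, 0, 0.016, 0, 0.0], [0, 0, 0, 0, 0.006, 0, 0.0], [0, 0, 0, 0, 0, 0, 0.0]]

```text
time_s: 8.2
ee_pos: [0.6369, -0.0176, 0.1465]
ee_rot: [0.149, -0.69, 0.691, -0.153]
ft_force: [0.4, 0.6, -1.6]
grip_width: 0.267
```

send_rows:
  commands:
    - [[0, 0, 0, 0, 0, 0, 0.0], [0, 0, 0, 0, 0, 0, 0.0], [0, 0, 0, 0, 0, 0, 0.0], [0, 0, 0, 0, 0, 0, 0.0], [0, 0, 0, 0, 0, 0, 0.0]]

```text
time_s: 8.7
ee_pos: [0.6392, -0.0175, 0.1499]
ee_rot: [0.147, -0.69, 0.692, -0.155]
ft_force: [0.2, 0.1, 0.0]
grip_width: 0.264
```

```bash
python3 -c "
from h import *
go([.635,-.017,.14])
for n in ('scene','top'):
  im=imaging.capture(n);cv2.imwrite(f'pics/{n}6.png',im)
im=cv2.imread('pics/scene6.png');cv2.imwrite('pics/s6.png',cv2.resize(im[60:260,150:350],None,fx=3,fy=3))
"
```

```text
t 8.7 pos [ 0.6392 -0.0175  0.1499] tool d [ 0.0037  0.0098 -0.0022] tilt rotvec deg(tool) [-0.27  0.   -0.66] F [0.2 0.1 0. ] w 0.264
```

View pics/s6.png

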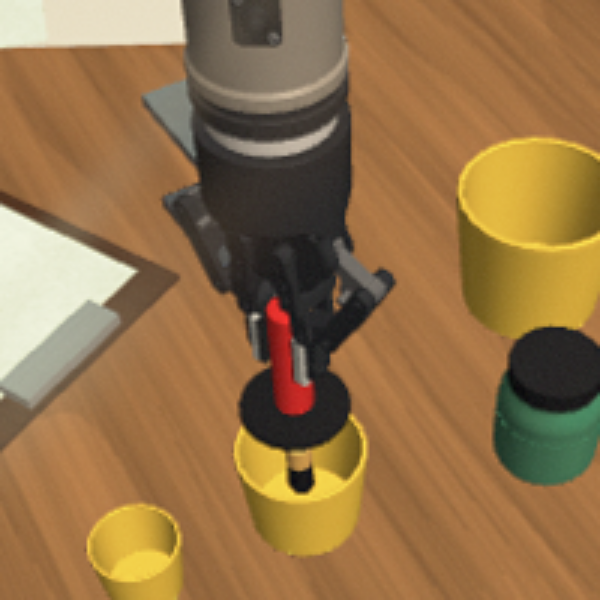

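The bristles are in the tub at (301,485 in the crop), with the tip at about z = 0.029. I'll go 8 mm deeper for margin and correct the drift.

send_rows:
  commands:
    - [[-0.2, 0, -0.6, 0.004, 0.008, -0.002, 0.0], [0, 0, 0, 0, 0, 0, 0.0], [0, 0, 0, 0, 0, 0, 0.0], [0, 0, 0, 0, 0, 0, 0.0], [0, 0, 0, 0, 0, 0, 0.0]]

```text
time_s: 9.3
ee_pos: [0.6339, -0.0173, 0.1405]
ee_rot: [0.151, -0.691, 0.691, -0.151]
ft_force: [-0.3, 0.4, -1.3]
grip_width: 0.266
```

```bash
python3 -c "
from h import *
go([.635,-.017,.275])
im=imaging.capture('scene');cv2.imwrite('pics/s7.png',cv2.resize(im[60:260,150:350],None,fx=3,fy=3))
"
```

```text
t 9.3 pos [ 0.6339 -0.0173  0.1405] tool d [-0.001  -0.1345  0.0002] tilt rotvec deg(tool) [-0.02  0.    0.06] F [-0.3  0.4 -1.3] w 0.266
```

View pics/s7.png

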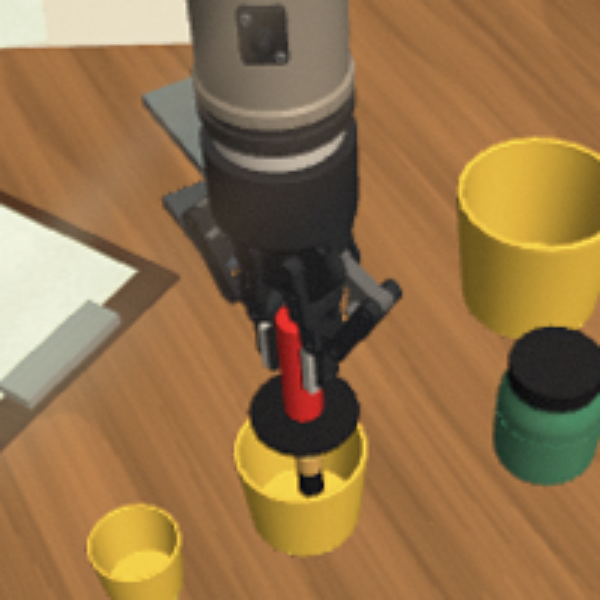

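```bash
python3 -c "
from h import *
c=cam('scene');print((proj(c,[[.634,-.0173,.02],[.639,-.0175,.0294],[.634,-.0173,.103],[.639,-.0175,.1124]])-[150,60])*3)"
```

```text
[[307.9453305  493.17450811]
 [300.27601398 487.54989728]
 [301.20295525 413.1711128 ]
 [292.78419439 406.11768952]]
```

The predicted tip and disc pixels match what the picture shows, so the dip is good (tip at z of about 0.02). Lifting out.

send_rows:
  commands:
    - [[0, 0, 0, 0, -0.015, 0, 0.0], [0, 0, 0, 0, -0.03, 0, 0.0], [0, 0, 0, 0, -0.035, 0, 0.0], [0, 0, 0, 0, -0.035, 0, 0.0], [0, 0, 0, 0, -0.015, 0, 0.0]]

```text
time_s: 9.85
ee_pos: [0.6327, -0.0172, 0.2765]
ee_rot: [-0.153, 0.691, -0.691, 0.15]
ft_force: [0.4, 0.1, -0.4]
grip_width: 0.266
```

```bash
python3 -c "
from h import *
go([.547,-.3015,.28])
im=imaging.capture('scene');cv2.imwrite('pics/s8.png',im);c=cam('scene')
print(proj(c,[[.547,-.3015,.11]]))
im=imaging.capture('wrist');cv2.imwrite('pics/w8.png',im);
"
```

```text
t 9.85 pos [ 0.6327 -0.0172  0.2765] tool d [ 0.1966 -0.0029  0.2225] tilt rotvec deg(tool) [ 0.09 -0.    0.26] F [ 0.4  0.1 -0.4] w 0.266
[[227.67362742  95.53518265]]
```

View pics/w8.png

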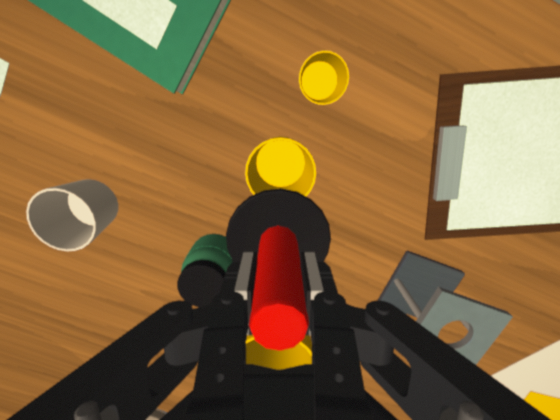

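```bash
python3 -c "
from h import *
im=cv2.imread('pics/s4.png');c=cam('scene')
t=np.linspace(0,2*np.pi,60)
big=cv2.resize(im[70:155,185:275],None,fx=7,fy=7,interpolation=cv2.INTER_CUBIC)
P=(.547,-.3015)
q=(proj(c,np.c_[P[0]+.022*np.cos(t),P[1]+.022*np.sin(t),0*t+.11])-[185,70]+.5)*7
cv2.polylines(big,[q.round().astype(int)],True,(255,0,0))
cv2.imwrite('pics/hole.png',big)
"
```

```text
(no output)
```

View pics/hole.png

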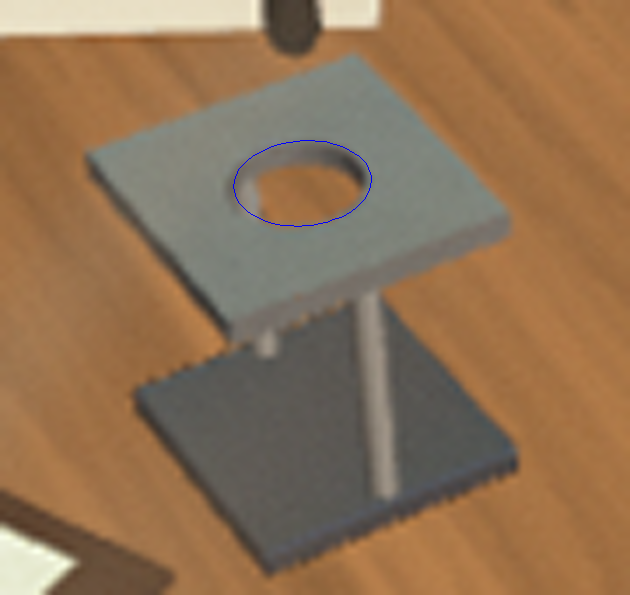

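send_rows:
  commands:
    - [[0, 0, 0, 0.01, 0, 0.011, 0.0], [0, 0, 0, 0.025, 0, 0.028, 0.0], [0, 0, 0, 0.026, 0, 0.03, 0.0], [0, 0, 0, 0.026, -0.002, 0.03, 0.0], [0, 0, 0, 0.026, 0, 0.03, 0.0]]

```text
time_s: 10.45
ee_pos: [0.5803, -0.1814, 0.2725]
ee_rot: [-0.16, 0.692, -0.687, 0.152]
ft_force: [0.1, -0.3, -1.4]
grip_width: 0.266
```

```bash
python3 -c "
from h import *
go([.547,-.3015,.28])"
```

```text
t 10.45 pos [ 0.5803 -0.1814  0.2725] tool d [ 0.0818 -0.0076  0.094 ] tilt rotvec deg(tool) [ 0.52 -0.    0.55] F [ 0.1 -0.3 -1.4] w 0.266
```

The hole overlay fits. The rest of the way:

send_rows:
  commands:
    - [[0.5, 0, 0.5, 0.026, -0.004, 0.03, 0.0], [0, 0, 0, 0.024, -0.004, 0.027, 0.0], [0, 0, 0, 0.014, 0, 0.016, 0.0], [0, 0, 0, 0.005, 0, 0.006, 0.0], [0, 0, 0, 0, 0, 0, 0.0]]

```text
time_s: 10.95
ee_pos: [0.5379, -0.2995, 0.2729]
ee_rot: [-0.156, 0.692, -0.69, 0.143]
ft_force: [0.6, 0.2, -1.2]
grip_width: 0.262
```

send_rows:
  commands:
    - [[0, 0, 0, 0, 0, 0, 0.0], [0, 0, 0, 0, 0, 0, 0.0], [0, 0, 0, 0, 0, 0, 0.0], [0, 0, 0, 0, 0, 0, 0.0], [0, 0, 0, 0, 0, 0, 0.0]]

```text
time_s: 11.45
ee_pos: [0.5399, -0.2926, 0.2714]
ee_rot: [-0.159, 0.693, -0.688, 0.147]
ft_force: [-0.5, 0.4, -0.5]
grip_width: 0.262
```

```bash
python3 -c "
from h import *
go([.547,-.302,.28])"
```

```text
t 11.45 pos [ 0.5399 -0.2926  0.2714] tool d [-0.0023 -0.0087  0.0115] tilt rotvec deg(tool) [0.6  0.   0.92] F [-0.5  0.4 -0.5] w 0.262
```

send_rows:
  commands:
    - [[0.6, 0, 0.9, -0.002, 0, 0.0115, 0.0], [0, 0, 0, 0, 0, 0, 0.0], [0, 0, 0, 0, 0, 0, 0.0], [0, 0, 0, 0, 0, 0, 0.0], [0, 0, 0, 0, 0, 0, 0.0]]

```text
time_s: 11.95
ee_pos: [0.5478, -0.3025, 0.2715]
ee_rot: [0.153, -0.69, 0.691, -0.154]
ft_force: [0.3, 0.6, -1.4]
grip_width: 0.265
```

```bash
python3 -c "
from h import *
go([.547,-.302,.152])
im=imaging.capture('scene');s=telemetry.read_state()
cv2.imwrite('pics/s9.png',cv2.resize(im[0:155,160:300],None,fx=4,fy=4)[:600]);c=cam('scene')
im=imaging.capture('top');cv2.imwrite('pics/t9.png',cv2.resize(im[130:270,320:500],None,fx=4,fy=4))
p=s['ee_pos'];print((proj(c,[[p[0],p[1],p[2]-.1205],[p[0],p[1],p[2]-.0375]])-[160,0])*4)
"
```

```text
t 11.95 pos [ 0.5478 -0.3025  0.2715] tool d [ 0.0007  0.1195 -0.0009] tilt rotvec deg(tool) [-0.08 -0.   -0.09] F [ 0.3  0.6 -1.4] w 0.265
[[261.31603813 318.4343296 ]
 [244.52754002 175.69798536]]
```

View pics/s9.png

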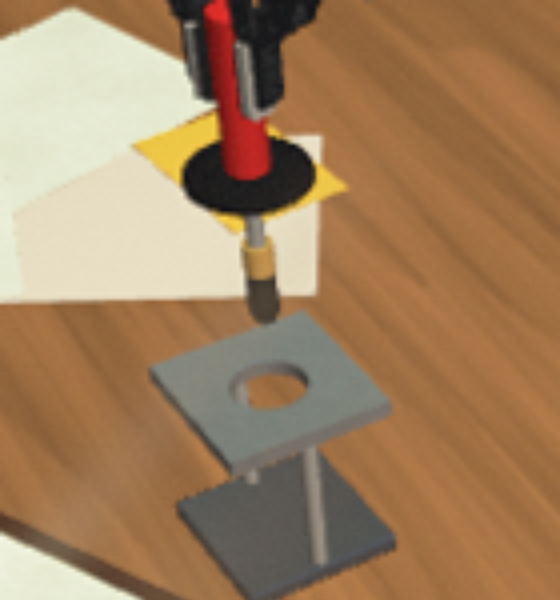

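View pics/t9.png

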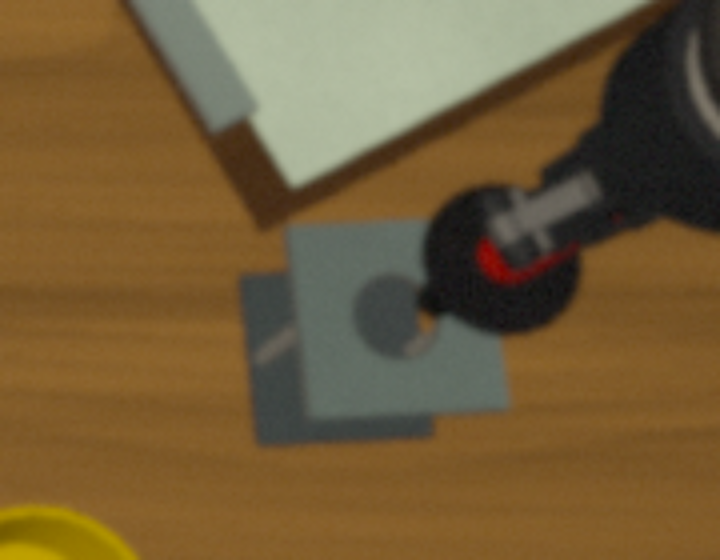

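The tip (263,318) and disc (248,175) match the prediction to within 1 mm, so the brush is over the hole. Lowering.

send_rows:
  commands:
    - [[0, 0, 0, 0.001, 0.01, -0.001, 0.0], [0, 0, 0, 0, 0.02, 0, 0.0], [0, 0, 0, 0, 0.02, 0, 0.0], [0, 0, 0, 0, 0.01, 0, 0.0], [0, 0, 0, 0, 0, 0, 0.0]]

```text
time_s: 12.55
ee_pos: [0.5459, -0.3016, 0.208]
ee_rot: [0.153, -0.69, 0.691, -0.154]
ft_force: [0.2, 0.7, -1.0]
grip_width: 0.264
```

```bash
python3 -c "
from h import *
go([.547,-.302,.152])"
```

```text
t 12.55 pos [ 0.5459 -0.3016  0.208 ] tool d [-0.0007  0.056   0.0008] tilt rotvec deg(tool) [-0.07 -0.   -0.08] F [ 0.2  0.7 -1. ] w 0.264
```

send_rows:
  commands:
    - [[0, 0, 0, -0.001, 0.01, 0.001, 0.0], [0, 0, 0, 0, 0.015, 0, 0.0], [0, 0, 0, 0, 0.012, 0, 0.0], [0, 0, 0, 0, 0.005, 0, 0.0], [0, 0, 0, 0, 0, 0, 0.0]]

```text
time_s: 13.05
ee_pos: [0.5482, -0.3024, 0.1635]
ee_rot: [0.152, -0.69, 0.691, -0.155]
ft_force: [0.2, 0.3, -1.3]
grip_width: 0.27
```

```bash
python3 -c "
from h import *
go([.547,-.302,.152])"
```

```text
t 13.05 pos [ 0.5482 -0.3024  0.1635] tool d [ 0.001   0.0115 -0.0009] tilt rotvec deg(tool) [-0.15 -0.   -0.15] F [ 0.2  0.3 -1.3] w 0.27
```

send_rows:
  commands:
    - [[-0.1, 0, -0.1, 0.001, 0.008, 0, 0.0], [0, 0, 0, 0, 0, 0, 0.0], [0, 0, 0, 0, 0, 0, 0.0], [0, 0, 0, 0, 0, 0, 0.0], [0, 0, 0, 0, 0, 0, 0.0]]

```text
time_s: 13.55
ee_pos: [0.5482, -0.3034, 0.156]
ee_rot: [0.152, -0.69, 0.691, -0.154]
ft_force: [-0.5, 0.1, -0.9]
grip_width: 0.267
```

```bash
python3 -c "
from h import *
go([.547,-.302,.1505])"
```

```text
t 13.55 pos [ 0.5482 -0.3034  0.156 ] tool d [ 0.0005  0.0055 -0.0018] tilt rotvec deg(tool) [-0.16 -0.   -0.14] F [-0.5  0.1 -0.9] w 0.267
```

send_rows:
  commands:
    - [[0, 0, 0, 0, 0.004, -0.001, 0.0], [0, 0, 0, 0, 0, 0, 0.0], [0, 0, 0, 0, 0.002, 0, 0.0], [0, 0, 0, 0, 0, 0, 0.0], [0, 0, 0, 0, 0, 0, 0.0]]

```text
time_s: 14.05
ee_pos: [0.5484, -0.3027, 0.1506]
ee_rot: [0.152, -0.689, 0.691, -0.155]
ft_force: [-0.6, -0.1, -0.9]
grip_width: 0.265
```

```bash
python3 -c "
from h import *
go([.547,-.302,.1505])
im=imaging.capture('scene');cv2.imwrite('pics/s10.png',cv2.resize(im[20:160,160:300],None,fx=4,fy=4))"
```

```text
t 14.05 pos [ 0.5484 -0.3027  0.1506] tool d [ 0.001   0.     -0.0012] tilt rotvec deg(tool) [-0.25 -0.   -0.21] F [-0.6 -0.1 -0.9] w 0.265
```

View pics/s10.png

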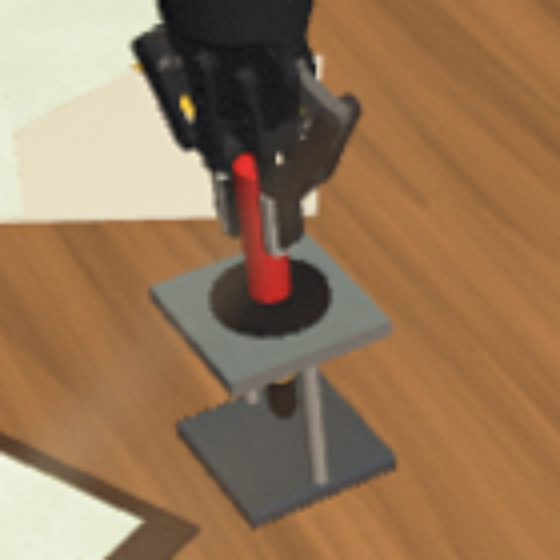

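The brush is in the hole and about level with the plate. The force still shows its weight, so I'll ease down 1–2 mm until it makes contact.

send_rows:
  commands:
    - [[0, 0, 0, 0, 0.0015, 0, 0.0], [0, 0, 0, 0, 0, 0, 0.0], [0, 0, 0, 0, 0, 0, 0.0], [0, 0, 0, 0, 0, 0, 0.0], [0, 0, 0, 0, 0, 0, 0.0]]

```text
time_s: 14.6
ee_pos: [0.5484, -0.3027, 0.1505]
ee_rot: [0.152, -0.689, 0.692, -0.155]
ft_force: [-0.2, -0.2, -0.3]
grip_width: 0.267
```

```bash
python3 -c "
from h import *
go([.547,-.302,.1505])"
```

```text
t 14.6 pos [ 0.5484 -0.3027  0.1505] tool d [ 0.001  -0.     -0.0012] tilt rotvec deg(tool) [-0.26  0.   -0.21] F [-0.2 -0.2 -0.3] w 0.267
```

Z stays at 0.1505, the same as at the grasp, even though I commanded it lower. The disc is therefore seated, and I'll release.

send_rows:
  commands:
    - [[0, 0, 0, 0, 0, 0, 0.04], [0, 0, 0, 0, 0, 0, 0.06], [0, 0, 0, 0, 0, 0, 0.0854], [0, 0, 0, 0, 0, 0, 0.0854], [0, 0, 0, 0, 0, 0, 0.0854]]

```text
time_s: 15.1
ee_pos: [0.5488, -0.3029, 0.1506]
ee_rot: [0.151, -0.689, 0.692, -0.155]
ft_force: [-0.4, 0.4, -0.6]
grip_width: 1.002
```

send_rows:
  commands:
    - [[0, 0, 0, 0, 0, 0, 0.0854], [0, 0, 0, 0, 0, 0, 0.0854], [0, 0, 0, 0, -0.01, 0, 0.0854], [0, 0, 0, 0, -0.02, 0, 0.0854], [0, 0, 0, 0, -0.03, 0, 0.0854]]

```text
time_s: 15.6
ee_pos: [0.5456, -0.3013, 0.2086]
ee_rot: [-0.154, 0.691, -0.69, 0.153]
ft_force: [0.4, 0.5, 0.7]
grip_width: 0.995
```

send_rows:
  commands:
    - [[0, 0, 0, 0, -0.03, 0, 0.0854], [0, 0, 0, 0, -0.02, 0, 0.0854], [0, 0, 0, 0, -0.01, 0, 0.0854], [0, 0, 0, 0, 0, 0, 0.0854], [0, 0, 0, 0, 0, 0, 0.0854]]

```text
time_s: 16.1
ee_pos: [0.5477, -0.3023, 0.2781]
ee_rot: [0.151, -0.689, 0.692, -0.155]
ft_force: [-0.2, 0.1, -0.8]
grip_width: 1.001
```

```bash
python3 -c "
from h import *
go([.547,-.302,.1505])
for n in('scene','wrist','top'):
  im=imaging.capture(n);cv2.imwrite(f'pics/{n}11.png',im)
  if n!='wrist':
    for q in('brush','tub_yellow','tub_white'): print(n,q,[(np.round(d['location'],3).tolist(),round(d['score'],2)) for d in spotter.pinpoint(n,q)])
"
```

```text
t 16.1 pos [ 0.5477 -0.3023  0.2781] tool d [ 0.0011  0.1276 -0.0013] tilt rotvec deg(tool) [-0.31  0.   -0.26] F [-0.2  0.1 -0.8] w 1.001
scene brush [([0.549, -0.304, 0.028], 0.64)]
scene tub_yellow [([0.756, -0.016, -0.002], 0.73), ([0.635, -0.013, -0.001], 0.66), ([0.39, -0.118, -0.002], 0.64)]
scene tub_white [([0.471, 0.203, 0.001], 0.68)]
top brush [([0.551, -0.302, 0.03], 0.84)]
top tub_yellow [([0.637, -0.02, 0.003], 0.94), ([0.392, -0.122, 0.0], 0.67), ([0.753, -0.016, 0.002], 0.66)]
top tub_white [([0.467, 0.203, -0.003], 0.83)]
```

View pics/scene11.png

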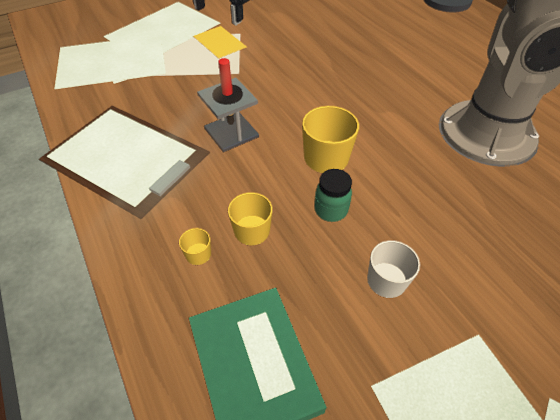

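View pics/wrist11.png

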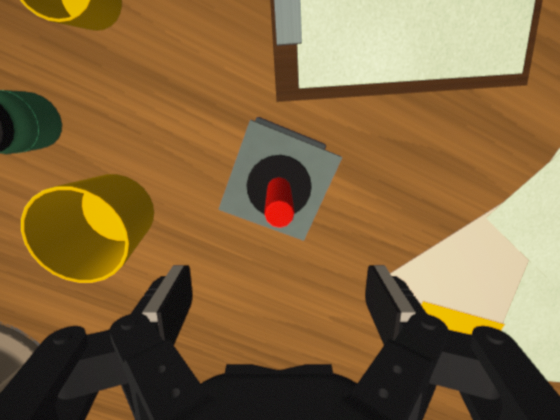

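The brush hangs upright at (225,80) in the scene view, with its disc on the plate. The tubs are where they were and the gripper is clear. Handing in.

```bash
python3 -c "
from workcell import hand_in
print(hand_in())"
```

```text
the job is handed in; nothing more can be done
None
```

I lifted the brush out of its stand and dipped it upright in the middle-sized yellow tub. The tip was at about z = 0.02 m, so the bristles were fully below the 70 mm rim. I then lowered the brush back into the stand until the guard disc rested on the top plate, let go, and moved the gripper up clear. The job was handed in at about 16 s of the 58 s allowed.

- **Brush:** The last pictures show it hanging upright in the stand with its disc on the plate. The spotter puts its tip at z = 0.028–0.030 m, against the expected 0.030 m.
- **Tubs:** The white tub and the three yellow tubs are where they started, within the spotter's measuring error of about 4 mm.
- **Gripper:** It is fully open, about 80 mm above the handle top, and touching nothing.
- **Forces:** The readings stayed below 3 N. They were taken at the end of each call, not continuously.
- **Position drift:** The arm drifted by up to about 15 mm after the longer moves. I corrected this before each descent. No final check failed or disagreed.

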